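# Fetch a reagent bottle from under a shelf with a pull hook and put it on top

### The job

The blue-capped bottle is underneath the wire shelf, where a hand does not fit: pull the hook out by the red end that sticks out, lay it flat on the bench in front of the shelf and let go, then take it by its black handle, hook the crook behind the bottle and drag the bottle in the crook all the way out in front of the shelf. Lay the hook flat on the bench in front of the shelf, let go, and stand the bottle upright on the blue mat on top of the shelf. Do not touch the bottle by hand while it is under the shelf, keep it upright, and leave everything else where it is.

Things in the scene. Friction and masses are not known exactly. Their poses are not given: they have to be found in the camera images.
- shelf: Fixed low shelf of steel wire, 150 mm deep (x), 310 mm wide (y), 125 mm high; underside of its top 112 mm above the bench. Origin on the bench under its centre; x from its front (x = -75 mm, towards the robot) to its back, y to its left seen from the robot. Four 10 mm legs (feet 18 mm across) at x = +-70, y = +-150 mm; all sides open between them.
- mat (a point): Middle of the top face of the mat on the right-hand end of the shelf top: 130 mm (shelf x) by 96 mm (shelf y), black rubber with a blue field, 130 mm above the bench; at shelf x = 0, y = -95 mm. Axes as the shelf's.
- pull_hook: Loose hook, 160 g, lying flat. Origin under its handle's middle, x towards the crook. Black handle 100 x 18 x 20 mm high (x -50 to 50), red metal shank 8 wide x 14 high to x = 188, then the bar turns to +y: from (199, 10) to its orange tip, 11 across, at (185, 78) mm, all 14 high, same underside. At the start the handle is under the shelf's left, tool x points out of its front to the robot.
- hook_handle (a point): Centre of the hook's black handle, 10 mm above its underside; axes as the hook's.
- hook_neck (a point): Point on the hook's red shank, 140 mm from the handle's centre, 7 mm above its underside; 8 mm wide there. Out in front of the shelf at the start.
- hook_bend (a point): Outer bend of the hook, at x = 199, y = 4 mm of the hook: its farthest end.
- hook_pocket (a point): Where the centre of the blue-capped bottle comes when it sits snugly in the crook, touching shank and bar: x = 163, y = 31 mm of the hook, 7 mm above its underside.
- bottle_mid (a point): Centre of the blue-capped white round bottle, half-way up (47.5 mm above its foot), z along its axis. 95 mm high, about 160 g; body 52 mm in diameter up to 63 mm high, shoulder and blue cap above, cap 27 mm in diameter from about 70 to 95 mm. Starts upright on the bench under the shelf, near its middle.
- red_cap_bottle: Small bottle with a red cap, 39 mm in diameter, 70 mm high, standing on the grey 4 mm liner on the shelf top, left of the middle. Origin under its centre. Leave it.
- white_cap_bottle: Small bottle with a white cap, 41 mm in diameter, 75 mm high, standing on the left end of the shelf top. Origin under its centre. Leave it.
- tips_carton: Pale carton 65 x 100 x 45 mm on the bench right of the shelf. Origin under its centre. Leave it.
- timer: White bench timer 62 x 62 x 20 mm at the left front of the bench. Origin under its centre. Leave it.
- dish: Glass dish 70 mm in diameter, 14 mm high, on the bench at the far right. Origin under its centre. Leave it.
- blue_cap_bottle: The same blue-capped bottle; origin under its centre, z along its axis.
Not all that is in view belongs to the job. What is shaped like the blue_cap_bottle but pink or yellow is not meant.

How it is judged:
By the outcome, as a careful person would: the job done as asked, in the order asked, and still so for the second after the job is handed in, with the robot touching nothing.
It also fails if it takes over 72 s, if anything falls off the work surface, if the arm or the gripper's body presses on something with over 40 N, if the wrist force passes 120 N, or if a joint passes its speed limit or range.

### The arm

A 6-joint arm with a two-finger parallel gripper is mounted at the origin on a cart in front of the work surface, level with it; the furniture and walls round the work are solid. World frame = base frame: x ahead of the robot, y to its left, z up, the work surface at z = 0. Lengths are in mm, angles in rad, forces in N, time in s.
With the tool pointing down it reaches from about 400 to 925 mm from the base axis. Payload 12.5 kg.
Tool frame: the origin (TCP) lies at the very end of the fingers, on their centre line; the grasp point (between the pads) lies env.grip_point_offset behind it (env.grip_point_offset is the distance from the TCP to the grasp point, in mm); y points along the fingers, z is the direction in which the jaws open and shut, and the axes are right-handed (so a half turn about y gives the same grasp; the last joint's range is limited). The gripper opens to 95 mm and grips with 3 to 60 N. Pads are 20 mm wide; open, the fingers measure 119 mm over their backs; the gripper's body (75 mm by 180 mm) begins 59 mm behind the grasp point.
Start: joints at [1.101, 0.491, 1.559, -0, 1.092, -0.106], TCP at [222.377, 584.119, 214.661] pointing down, gripper open.
Joint ranges: [-3.1, 3.1], [-0.84, 2.19], [0.05, 2.79], [-1.13, 4.28], [0.06, 2.93], [-2.69, 2.69]. Speed limits (rad/s): [2.22, 2.22, 2.79, 3.14, 3.14, 3.14].

### API

Orientations are given as [roll, pitch, yaw] about the fixed x, y, z axes, in that order (R = Rz(yaw) Ry(pitch) Rx(roll)).
In Python, from cell import readout, read_camera, env, nets gives the robot as it stands.
- The arm moves only by the tool apply_moves, never from a script. Its argument "increments" is a list of rows, each a list of 3 entries, a list of its own where there are three numbers: the shift along the tool's x, y, z in cm, then the turn, a rotation vector about the tool's x, y, z in degrees, then the finger opening in cm, from 0 to 9.51. A call has exactly 5 rows; each row shifts and turns the pose as measured when the row begins, along the tool's axes as they then stand; what a row does not reach is not made up. A row lasts 1/8 s, in which the tool goes at most 62.5 mm and 10.7 degrees, less where a joint would pass 70% of its speed; a pose out of reach is approached as far as the arm can. A call with a gripper value outside its range is refused whole. The fingers move at their own pace and stop on an object; the grip force is fixed at half the most. Time passes only in rows, so rows that do not move let the fingers close, or fill a call up. It gives the time, the measured TCP pose, the force and the opening at its end, in the units of the state.
- readout.state(): the state, without advancing time (a new reading comes with each control period).
- read_camera(name): name is "scene" or "top" or "wrist"; returns a dict with "img" (400x640x3 uint8, red, green, blue), "vfov" (degrees; the focal length in pixels is half the picture's height over the tangent of half this angle, whatever the lens; pixels are square), "cx", "cy" (the principal point, pixels), "rvec" (rotation vector, rad) and "tvec" (3), from world to camera coordinates, as OpenCV has them; the wrist camera has in their place "mount" (4x4, takes a point from camera to tool coordinates, whose origin is the TCP and whose axes are the tool frame's). Camera axes: x right, y down, z forward; pixel columns grow to the right and rows downward; lengths in mm; the calibration is good to about 2 mm. A picture is of the moment at which its call begins: read the wrist's pose just before it. There is no depth.
- env.job_done(): hands the job in, once; it reports no verdict.
Trained networks look in a picture, given as the dict that the camera call returned (one of the last four; its "shot" number tells which), for a name from the list of things; names that differ only in an ending like _2 or _b are one class to them, and where a whole thing is asked for, a point or a joint stands for the part that bears it (a point fixed in the world has none). Each returns a list of dicts, best first, with "confidence" (0 to 1); they miss things now and then, are a little off and sometimes report something else, mostly with a low value. They report only what shows in the picture. A call takes as long as a camera call. They do not tell look-alikes from the thing itself.
- nets.look_for(picture, thing): "point" ([x, y, z] in mm, in the coordinates of the camera as it stood for that picture, good to about 4 mm: the middle of the surface that is visible of it).
- nets.mark_of(picture, thing): "point" ([x, y, z] in mm, in the coordinates of the camera as it stood for that picture, good to about 4 mm: a listed point, or the origin of a listed thing).
The state is a dict: "t": time; "joints": joint angles; "qvel": joint speeds; "tau": joint torques, N m; "eef_pos": TCP position; "tcp_rot": TCP orientation; "ft_force": force on the tool from outside, world axes, zero at the start; "moment": the same for the moment, N m; "opening": opening from 0.0 (shut) to 1.0 (fully open).
Only numpy, scipy, OpenCV 4.12 (cv2) and the standard library are available. Lean on these libraries where they do the work, as an engineer would, in place of code of your own. Each camera call takes 0.05 s, during which the arm holds its last target. There are 200 camera calls.

## Working session

There is one attempt and no reset: what is moved stays moved. The work goes in short steps, Python scripts to look and compute and a tool call to move; the robot and the scene stay as the last step left them, time stands still between calls to the robot, and variables do not carry over. Pictures are saved under pics/ and viewed, about 8 in all and at most 12, crops included, and the job is handed in when it is done.

Besides the shell and the picture viewer there is one more tool, called after "Emit:" as name(argument=value, ...), one argument or row to a line, values as JSON. apply_moves: Moves the arm, as the interface text tells. Its arguments: {"type":"object","properties":{"increments":{"type":"array"}},"required":["increments"]}

```bash
mkdir -p pics; ls
cat > h.py <<'E'
import numpy as np, cv2
from scipy.spatial.transform import Rotation as R
from cell import readout, read_camera, env, nets
def Tt():
    s=readout.state(); return np.array(s['eef_pos']), s['tcp_rot']
def rot(r): 
    r=np.array(r,float); return R.from_matrix(r) if r.shape==(3,3) else R.from_euler('xyz',r)
def shot(n):
    p,r=Tt(); c=read_camera(n)
    if 'mount' in c:
        M=np.array(c['mount']); W=np.eye(4); W[:3,:3]=rot(r).as_matrix(); W[:3,3]=p
        c['c2w']=W@M
    else:
        M=np.eye(4); M[:3,:3]=cv2.Rodrigues(np.array(c['rvec'],float))[0]; M[:3,3]=np.ravel(c['tvec']); c['c2w']=np.linalg.inv(M)
    return c
def find(c,names,f='mark_of',k=2):
    for n in names:
        for d in getattr(nets,f)(c,n)[:k]:
            w=c['c2w'][:3,:3]@np.array(d['point'])+c['c2w'][:3,3]
            print(n,f,round(d['confidence'],2),np.round(w,0))
def save(c,n): cv2.imwrite('pics/'+n+'.png',c['img'][:,:,::-1])
def px(c,w):
    M=np.linalg.inv(c['c2w']); q=M[:3,:3]@np.array(w,float)+M[:3,3]; f=200/np.tan(np.radians(c['vfov'])/2)
    return c['cx']+f*q[0]/q[2], c['cy']+f*q[1]/q[2]
def ray(c,u,v,z):
    f=200/np.tan(np.radians(c['vfov'])/2); d=c['c2w'][:3,:3]@np.array([(u-c['cx'])/f,(v-c['cy'])/f,1]); o=c['c2w'][:3,3]
    return o+d*(z-o[2])/d[2]
N=['shelf','mat','pull_hook','hook_handle','hook_neck','hook_bend','hook_pocket','bottle_mid','red_cap_bottle','white_cap_bottle','tips_carton','timer','dish','blue_cap_bottle']
E
python3 - <<'E'
from h import *
s=readout.state(); print(s, env.grip_point_offset)
print(rot(s['tcp_rot']).as_matrix().round(2))
for n in ('scene','top'):
    c=shot(n); save(c,n+'0'); print(n,c['img'].shape,c['c2w'].round(2).tolist(),c['vfov']); find(c,N)
c=shot('wrist'); print(np.array(c['mount']).round(2).tolist())
E
```

```text
pics
{'t': 0.0, 'joints': array([ 1.10137981e+00,  4.91547257e-01,  1.55946382e+00, -3.99972206e-06,
        1.09170165e+00, -1.05595652e-01]), 'qvel': array([ 0.00025715, -0.00054162,  0.00109954,  0.00097802,  0.000464  ,
        0.00079915]), 'tau': array([-9.87779349e-04, -6.12639284e+01, -2.58180428e+01,  6.93217199e-02,
        4.80815547e-02, -6.17418846e-05]), 'eef_pos': array([222.26726258, 583.87275057, 214.0644443 ]), 'tcp_rot': array([-1.57191054e+00,  1.14528281e-04, -3.63819085e-01]), 'ft_force': array([-0.41352201, -0.32742597,  0.65619408]), 'moment': array([0.00772087, 0.01213738, 0.01937892]), 'opening': 1.0015927306749504} 18.8
[[ 0.93 -0.    0.36]
 [-0.36 -0.    0.93]
 [-0.   -1.   -0.  ]]
scene (400, 640, 3) [[-0.85, 0.44, -0.29, 896.62], [0.53, 0.72, -0.46, 661.11], [0.01, -0.54, -0.84, 1108.82], [0.0, 0.0, 0.0, 1.0]] 54.76743100376099
shelf mark_of 0.7 [683. 181.   6.]
mat mark_of 0.65 [633.  96. 131.]
mat mark_of 0.19 [ 606. -164.    1.]
pull_hook mark_of 0.81 [725. 267.  -1.]
hook_handle mark_of 0.67 [726. 271.  10.]
hook_neck mark_of 0.83 [619. 364.   5.]
ho
[... 916 characters left out ...]
8.  12.]
hook_neck mark_of 0.69 [723. 272.  -1.]
hook_neck mark_of 0.66 [625. 366.   4.]
hook_bend mark_of 0.74 [577. 398.   4.]
hook_pocket mark_of 0.46 [584. 362.   5.]
bottle_mid mark_of 0.69 [303. 158.  48.]
bottle_mid mark_of 0.59 [738. -64.  46.]
red_cap_bottle mark_of 0.45 [714. 215. 133.]
white_cap_bottle mark_of 0.67 [741. 261. 130.]
tips_carton mark_of 0.76 [ 604. -169.    2.]
tips_carton mark_of 0.44 [675. 181.  -2.]
timer mark_of 0.77 [387. 519.   2.]
dish mark_of 0.66 [ 560. -300.    0.]
blue_cap_bottle mark_of 0.71 [731. -60.  -1.]
blue_cap_bottle mark_of 0.7 [305. 162.   1.]
[[0.0, 0.96, 0.28, -77.99], [0.0, -0.28, 0.96, -170.24], [1.0, -0.0, -0.0, 0.59], [0.0, 0.0, 0.0, 1.0]]
```

View pics/scene0.png

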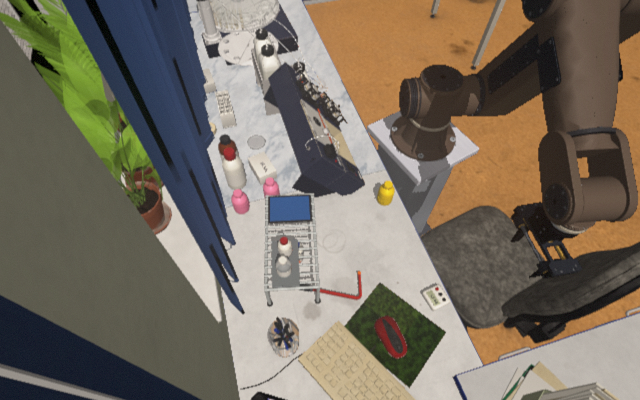

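View pics/top0.png

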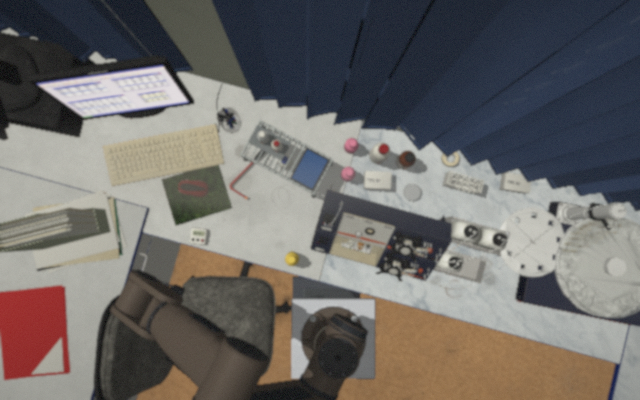

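The scene picture shows the shelf at about (290,240), the hook's crook at (360,285), the mat at (290,208), yellow and pink decoys, a mouse mat at (395,335) and a navy box at (315,150). I'll measure the surroundings in world coordinates next.

Run:
```python
from h import *
c=shot('scene')
for n,u,v,z in [('pad c1',382,284,0),('pad c2',445,330,0),('pad c3',405,385,0),('pad c4',345,330,0),('edge1',470,370,0),('edge2',385,170,0),('box corner',362,185,0),('box corner top',345,165,60),('box left',296,190,0),('yellow',386,203,0),('shelf fl foot',318,301,0),('shelf bl foot',268,302,0),('kb near',340,322,0),('hook tip',360,272,10),('bend',359,298,10)]:
    print(n,ray(c,u,v,z).round(0))
big=cv2.resize(c['img'][150:330,230:450],None,fx=3.5,fy=3.2,interpolation=cv2.INTER_CUBIC); cv2.imwrite('pics/c1.png',big[:,:,::-1])
find(c,['bottle_mid','blue_cap_bottle','shelf'],k=4); find(c,['bottle_mid','shelf'],'look_for',4)
```

```text
pad c1 [494. 403.   0.]
pad c2 [424. 606.   0.]
pad c3 [611. 659.   0.]
pad c4 [666. 458.   0.]
edge1 [439. 721.   0.]
edge2 [223.  59.   0.]
box corner [333.  70.   0.]
box corner top [365.   2.  60.]
box left [543. -32.   0.]
yellow [306. 175.   0.]
shelf fl foot [687. 346.   0.]
shelf bl foot [814. 272.   0.]
kb near [666. 432.   0.]
hook tip [532. 339.  10.]
bend [582. 404.  10.]
bottle_mid mark_of 0.86 [737. -62.  48.]
bottle_mid mark_of 0.76 [630. -51.  46.]
bottle_mid mark_of 0.73 [309. 163.  45.]
bottle_mid mark_of 0.4 [674. 188.  45.]
blue_cap_bottle mark_of 0.85 [738. -62.   0.]
blue_cap_bottle mark_of 0.81 [629. -50.   2.]
blue_cap_bottle mark_of 0.63 [303. 159.   1.]
blue_cap_bottle mark_of 0.45 [675. 188.   5.]
shelf mark_of 0.74 [683. 181.   5.]
bottle_mid look_for 0.71 [320. 174.  63.]
bottle_mid look_for 0.7 [746. -46.  69.]
bottle_mid look_for 0.65 [666. 206.  63.]
bottle_mid look_for 0.53 [635. -36.  66.]
shelf look_for 0.92 [688. 177. 133.]
```

View pics/c1.png

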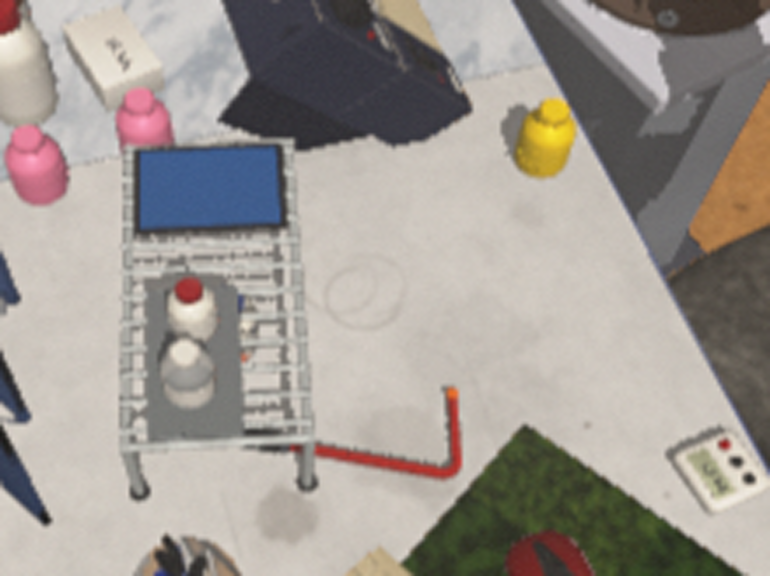

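Emit:
apply_moves(
  increments=[
    [[5.5,0,-0.7],[0,0,0],9],
    [[5.5,0,-0.7],[0,0,0],9],
    [[5.5,0,-0.7],[0,0,0],9],
    [[5.5,0,-0.7],[0,0,0],9],
    [[5.5,0,-0.7],[0,0,0],9],
  ],
)

```text
t: 2.48
eef_pos: [471.0, 452.5, 214.9]
tcp_rot: [-1.569, 0.0, -0.357]
ft_force: [0.1, 0.5, 0.2]
opening: 0.942
```

Emit:
apply_moves(
  increments=[
    [[5,0,-0.7],[0,0,0],5],
    [[5,0,-0.7],[0,0,0],5],
    [[5,0,-0.7],[0,0,0],5],
    [[0,0,0],[0,10,0],5],
    [[0,0,0],[0,10,0],5],
  ],
)

```text
t: 3.1
eef_pos: [612.3, 374.0, 213.9]
tcp_rot: [-1.57, 0.0, -0.72]
ft_force: [-0.6, -0.2, -0.0]
opening: 0.532
```

```bash
cat >> h.py <<'E'
def st():
    s=readout.state(); p=np.array(s['eef_pos']); r=np.array(s['tcp_rot']); print('t',round(s['t'],2),'p',p.round(1),'rot deg',np.degrees(r).round(1),'F',np.round(s['ft_force'],1),'open',round(s['opening'],3),'j',np.round(s['joints'],2)); return p,r
def to(w,psi=None):
    p,r=st(); Rm=rot(r).as_matrix(); print('tool cm',(Rm.T@(np.array(w)-p)/10).round(2), 'turn', None if psi is None else np.degrees((R.from_matrix(Rm).inv()*R.from_euler('xyz',[-90,0,psi],degrees=True)).as_rotvec()).round(1))
E
python3 - <<'E'
from h import *
to([608,378,120],-43.2)
c=shot('wrist'); save(c,'w1'); find(c,['hook_neck','hook_bend','hook_pocket','pull_hook','hook_handle','bottle_mid','shelf','mat'])
E
```

```text
t 3.1 p [612.3 374.  213.9] rot deg [-89.9   0.  -41.2] F [-0.6 -0.2 -0. ] open 0.532 j [ 0.46  0.63  1.3   0.    1.21 -0.4 ]
tool cm [-0.58  9.39  0.01] turn [-0.1  2.  -0. ]
hook_neck mark_of 0.58 [623. 365.   4.]
hook_bend mark_of 0.56 [578. 403.   9.]
pull_hook mark_of 0.98 [726. 269.   1.]
hook_handle mark_of 0.74 [722. 270.  11.]
```

View pics/w1.png

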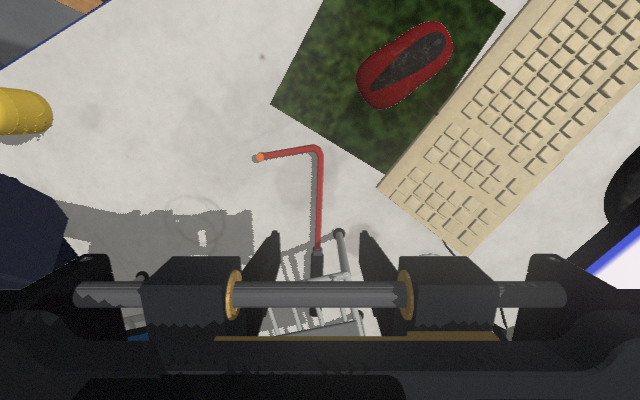

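Run:
```python
from h import *
c=shot('wrist')
im=c['img'].astype(int); m=(im[:,:,0]>110)&(im[:,:,1]<80)&(im[:,:,2]<80)
pts=[]
for v in range(165,245,8):
    u=np.where(m[v,290:345])[0]+290
    if len(u): pts.append(ray(c,u.mean(),v,12)); print(v,u.min(),u.max(),pts[-1].round(1))
P=np.array(pts); d=P[0]-P[-1]; print(np.degrees(np.arctan2(d[1],d[0])))
a,b=ray(c,318,148,12),ray(c,260,157,12); print(a,b)
```

```text
165 318 322 [595.3 391.1  12. ]
173 317 321 [602.4 383.2  12. ]
181 317 321 [610.5 376.2  12. ]
189 317 321 [618.7 369.1  12. ]
197 316 320 [626.2 360.9  12. ]
205 316 320 [634.7 353.6  12. ]
213 316 319 [642.9 345.6  12. ]
221 315 319 [651.2 337.5  12. ]
229 315 319 [660.1 329.8  12. ]
237 315 318 [668.6 321.4  12. ]
136.4752628122812
[577.10861481 403.37397499  12.        ] [536.81866291 339.13880469  12.        ]
```

Emit:
apply_moves(
  increments=[
    [[-0.9,3,0.05],[0.1,2.3,0],5],
    [[0,4.5,0],[0,0,0],4.5],
    [[0,4.5,0],[0,0,0],4.5],
    [[0,4.5,0],[0,0,0],4.5],
    [[0,3,0],[0,0,0],4.5],
  ],
)

```text
t: 4.22
eef_pos: [607.0, 383.4, 17.8]
tcp_rot: [-1.56, -0.002, -0.748]
ft_force: [1.1, 0.7, 0.3]
opening: 0.471
```

Run:
```python
from h import *
to([606,380.3,3],-43.5)
```

```text
t 4.22 p [607.  383.4  17.8] rot deg [-89.4  -0.1 -42.9] F [1.1 0.7 0.3] open 0.471 j [ 0.47  0.83  1.47  0.    0.84 -0.35]
tool cm [ 0.14  1.48 -0.31] turn [-0.6  0.6  0.1]
```

Emit:
apply_moves(
  increments=[
    [[0.1,1.45,-0.3],[-0.5,0.5,0],4.5],
    [[0,0,0],[0,0,0],0],
    [[0,0,0],[0,0,0],0],
    [[0,0,0],[0,0,0],0],
    [[0,0,0],[0,0,0],0],
  ],
)

```text
t: 4.85
eef_pos: [606.1, 380.8, 3.7]
tcp_rot: [-1.569, -0.003, -0.756]
ft_force: [0.1, 0.5, 0.0]
opening: 0.112
```

Run:
```python
from h import *
p,r=st()
# rotate about handle: waypoints of TCP in tool frame increments
o=p[:2]-160*np.array([np.cos(np.radians(136.5)),np.sin(np.radians(136.5))]); print('handle',o)
for a in (136.5,142.5,148.5,154.5,160.5,166.5):
    print(a,(o+160*np.array([np.cos(np.radians(a)),np.sin(np.radians(a))])).round(1))
```

```text
t 4.85 p [606.1 380.8   3.7] rot deg [-89.9  -0.2 -43.3] F [0.1 0.5 0. ] open 0.112 j [ 0.47  0.85  1.47 -0.    0.82 -0.34]
handle [722.15239957 270.67015772]
136.5 [606.1 380.8]
142.5 [595.2 368.1]
148.5 [585.7 354.3]
154.5 [577.7 339.6]
160.5 [571.3 324.1]
166.5 [566.6 308. ]
```

Emit:
apply_moves(
  increments=[
    [[0,0,0],[0,0,0],0],
    [[0,0,0],[0,0,0],0],
    [[0.05,0,-0.9],[0,-3,0],0],
    [[0.09,0,-1.67],[0,-6,0],0],
    [[0.09,0,-1.67],[0,-6,0],0],
  ],
)

```text
t: 5.48
eef_pos: [581.1, 346.2, 3.9]
tcp_rot: [-1.569, -0.004, -0.486]
ft_force: [0.3, -0.1, -0.2]
opening: 0.079
```

Emit:
apply_moves(
  increments=[
    [[0.09,0,-1.67],[0,-6,0],0],
    [[0.09,0,-1.67],[0,-6,0],0],
    [[0.05,0,-0.9],[0,-3,0],0],
    [[-1,0,0],[0,0,0],0],
    [[-1.5,0,0],[0,0,0],0],
  ],
)

```text
t: 6.1
eef_pos: [540.9, 310.2, 3.9]
tcp_rot: [-1.57, -0.004, -0.218]
ft_force: [0.1, -0.9, -1.4]
opening: 0.083
```

Run:
```python
from h import *
st()
c=shot('scene')
big=cv2.resize(c['img'][180:330,240:450],None,fx=3.5,fy=3.5,interpolation=cv2.INTER_CUBIC); cv2.imwrite('pics/c2.png',big[:,:,::-1])
find(c,['hook_handle','hook_neck','hook_bend','bottle_mid','shelf'])
```

```text
t 6.1 p [540.9 310.2   3.9] rot deg [-89.9  -0.2 -12.5] F [ 0.1 -0.9 -1.4] open 0.083 j [ 0.42  0.75  1.73 -0.    0.66 -0.94]
hook_handle mark_of 0.75 [703. 277.  13.]
hook_handle mark_of 0.27 [391. 522.   2.]
hook_neck mark_of 0.76 [561. 305.   8.]
hook_bend mark_of 0.26 [750. 265. 132.]
bottle_mid mark_of 0.89 [739. -62.  50.]
bottle_mid mark_of 0.5 [632. -52.  46.]
shelf mark_of 0.91 [685. 182.   3.]
```

View pics/c2.png

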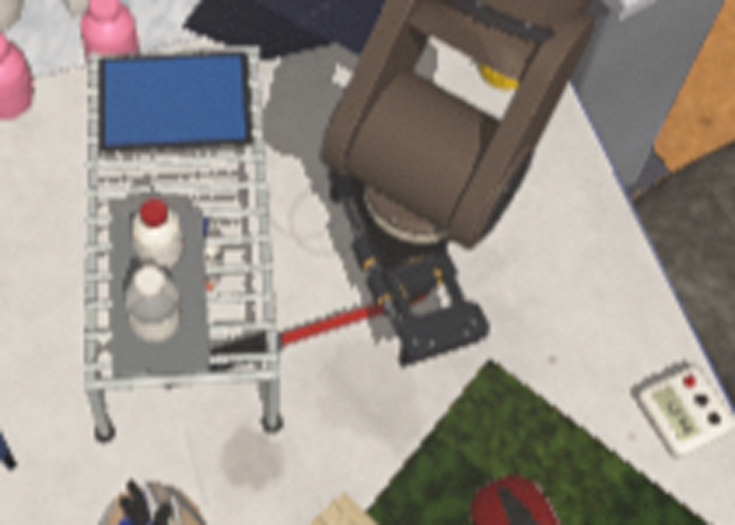

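Emit:
apply_moves(
  increments=[
    [[-2.5,0,0],[0,0,0],0],
    [[-3,0,0],[0,0,0],0],
    [[-3,0,0],[0,0,0],0],
    [[-3,0,0],[0,0,0],0],
    [[-3,0,0],[0,0,0],0],
  ],
)

```text
t: 7.02
eef_pos: [401.8, 342.8, 3.8]
tcp_rot: [-1.565, -0.011, -0.22]
ft_force: [1.1, 1.1, -0.3]
opening: 0.083
```

Emit:
apply_moves(
  increments=[
    [[-1,0.1,0],[0,0,0],0],
    [[0,0.1,0],[0,0,0],0],
    [[0,0,0],[0,0,0],4],
    [[0,0,0],[0,0,0],4],
    [[0,0,0],[0,0,0],4],
  ],
)

```text
t: 7.65
eef_pos: [393.2, 346.8, 4.0]
tcp_rot: [-1.561, -0.015, -0.219]
ft_force: [0.1, -0.1, -0.1]
opening: 0.338
```

Emit:
apply_moves(
  increments=[
    [[0,-3,0],[0,0,0],4],
    [[0,-5,0],[0,0,0],4],
    [[0,-5,0],[0,0,0],5],
    [[0,-5,0],[0,10,0],5],
    [[0,0,0],[0,10,0],5],
  ],
)

```text
t: 8.28
eef_pos: [391.1, 345.4, 188.6]
tcp_rot: [-1.558, -0.01, -0.578]
ft_force: [0.2, 0.5, -1.3]
opening: 0.529
```

Run:
```python
from h import *
st()
for n in ('wrist','scene'):
    c=shot(n); find(c,['hook_handle','hook_neck','hook_bend','hook_pocket','bottle_mid'])
```

```text
t 8.28 p [391.1 345.4 188.6] rot deg [-89.3  -0.5 -33.1] F [ 0.2  0.5 -1.3] open 0.529 j [ 0.6   0.37  1.85 -0.    0.9  -0.39]
hook_handle mark_of 0.67 [552. 311.   9.]
hook_neck mark_of 0.82 [415. 343.   1.]
hook_bend mark_of 0.78 [357. 349.   9.]
bottle_mid mark_of 0.58 [306. 158.  46.]
hook_handle mark_of 0.81 [553. 315.  12.]
hook_neck mark_of 0.72 [412. 343.   7.]
hook_bend mark_of 0.93 [356. 354.   9.]
hook_bend mark_of 0.39 [717. 211. 132.]
hook_pocket mark_of 0.8 [388. 320.  10.]
bottle_mid mark_of 0.71 [629. -50.  46.]
bottle_mid mark_of 0.68 [310. 161.  47.]
```

Emit:
apply_moves(
  increments=[
    [[5.1,0,2.0],[0,10.6,0],5],
    [[4.7,0,2.9],[0,10.6,0],5],
    [[4.0,0,3.7],[0,10.6,0],5],
    [[0,0,0],[0,10.6,0],5],
    [[0,0,0],[0,10.6,0],5],
  ],
)

```text
t: 9.5
eef_pos: [556.0, 310.4, 185.3]
tcp_rot: [-1.562, 0.001, -1.51]
ft_force: [-1.6, 0.6, -0.4]
opening: 0.529
```

Emit:
apply_moves(
  increments=[
    [[0,0,0],[0,10.6,0],5],
    [[0,0,0],[0,10.6,0],5],
    [[0,0,0],[0,10.6,0],5],
    [[0,0,0],[0,10.6,0],5],
    [[0,0,0],[0,10.6,0],5],
  ],
)

```text
t: 10.12
eef_pos: [556.2, 310.0, 183.9]
tcp_rot: [-1.567, 0.005, -2.447]
ft_force: [-0.1, -0.3, -0.1]
opening: 0.527
```

Emit:
apply_moves(
  increments=[
    [[0,0,0],[0,10.6,0],5],
    [[0,0,0],[0,10.6,0],5],
    [[0,0,0],[0,10.6,0],5],
    [[0,0,0],[0,10.6,0],5],
    [[0,0,0],[0,10.6,0],5],
  ],
)

```text
t: 10.75
eef_pos: [555.9, 310.0, 182.8]
tcp_rot: [-1.572, 0.005, 2.899]
ft_force: [-0.4, 0.0, 0.5]
opening: 0.525
```

Run:
```python
from h import *
to([552,312,4],167)
for n in ('wrist','top'):
    c=shot(n); save(c,n+'2'); find(c,['hook_handle','hook_neck','hook_bend','bottle_mid','shelf','mat'])
```

```text
t 10.75 p [555.9 310.  182.8] rot deg [-90.1   0.3 166.1] F [-0.4  0.   0.5] open 0.525 j [ 0.41  0.54  1.57 -0.    1.03  2.22]
tool cm [ 0.51 17.87 -0.09] turn [ 0.1 -0.9 -0.3]
hook_handle mark_of 0.92 [553. 313.  10.]
hook_neck mark_of 0.85 [415. 344.   4.]
hook_bend mark_of 0.71 [356. 351.   9.]
bottle_mid mark_of 0.91 [672. 190.  45.]
shelf mark_of 0.66 [683. 186.  -1.]
mat mark_of 0.56 [635.  96. 131.]
bottle_mid mark_of 0.7 [740. -61.  46.]
bottle_mid mark_of 0.63 [628. -51.  47.]
shelf mark_of 0.62 [679. 179.   0.]
mat mark_of 0.79 [634.  98. 132.]
mat mark_of 0.54 [391. 514.   3.]
```

View pics/wrist2.png

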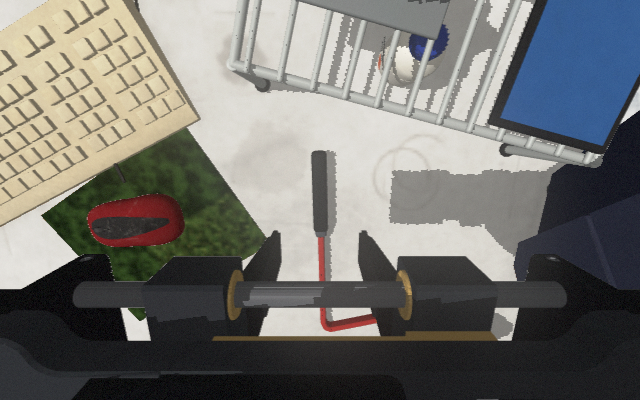

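Here the wrist picture shows the handle at (319,190), the front feet at (262,84) and (508,150), and the blue cap at (428,42). The hook lies flat and clear of the shelf.

Run:
```python
from h import *
c=shot('wrist')
for v in (160,190,225): 
    row=c['img'][v,295:345].astype(int).sum(1); u=np.where(row<230)[0]+295; print(v,u.min(),u.max(),ray(c,u.mean(),v,18).round(1))
print('shank',ray(c,321.5,240,12).round(1),ray(c,324,320,12).round(1))
fl,fr=ray(c,263,86,3),ray(c,508,152,3); d=fl-fr; yaw=np.arctan2(-d[0],d[1]); print('feet',fl.round(),fr.round(),np.linalg.norm(d),np.degrees(yaw))
m=(fl+fr)/2; sx=np.array([np.cos(yaw),np.sin(yaw)]); print('shelf origin',m[:2]+70*sx)
im=c['img'][10:80,400:460].astype(int); k=(im[:,:,2]>100)&(im[:,:,0]<70)&(im[:,:,1]<90); y,x=np.where(k); print('cap px',x.mean()+400,y.mean()+10,y.min()+10,y.max()+10,x.min()+400,x.max()+400,ray(c,x.mean()+400,y.mean()+10,88))
```

```text
Traceback (most recent call last):
ValueError: zero-size array to reduction operation minimum which has no identity
```

Run:
```python
from h import *
c=shot('wrist')
for p in ((319,160),(319.5,190),(320.5,225)): print(ray(c,*p,19).round(1))
print('shank',ray(c,321.5,240,12).round(1),ray(c,324,320,12).round(1))
fl,fr=ray(c,263,86,3),ray(c,508,152,3); d=fl-fr; yaw=np.arctan2(-d[0],d[1]); print('feet',fl.round(),fr.round(),np.linalg.norm(d),np.degrees(yaw))
m=(fl+fr)/2; sx=np.array([np.cos(yaw),np.sin(yaw)]); print('shelf origin',m[:2]+70*sx)
im=c['img'][10:80,400:460].astype(int); k=(im[:,:,2]>im[:,:,0]+40); y,x=np.where(k); print('cap px',x.mean()+400,y.mean()+10,y.min()+10,y.max()+10,x.min()+400,x.max()+400,ray(c,x.mean()+400,y.mean()+10,88))
```

```text
[590.7 302.6  19. ]
[555.8 310.4  19. ]
[512.2 319.7  19. ]
shank [489.5 323.8  12. ] [371.1 348.7  12. ]
feet [685. 345.   3.] [544.  79.   3.] 301.61022080267185 -27.892538420715983
shelf origin [676.73523556 179.23635531]
cap px 430.6875 45.733333333333334 27 59 410 447 [669.49951518 187.62209145  88.        ]
```

Emit:
apply_moves(
  increments=[
    [[0.3,4,0],[0,-2,0],5],
    [[0,5,0],[0,0,0],5],
    [[0,5,0],[0,0,0],5],
    [[0,3,0],[0,0,0],5],
    [[0,0.6,0],[0,0,0],5],
  ],
)

```text
t: 12.18
eef_pos: [555.5, 311.4, 3.9]
tcp_rot: [-1.575, 0.009, 2.941]
ft_force: [-0.2, 0.9, 0.3]
opening: 0.527
```

Run:
```python
from h import *
to([553,311.2,4],168.1)
```

```text
t 12.18 p [555.5 311.4   3.9] rot deg [-90.2   0.5 168.5] F [-0.2  0.9  0.3] open 0.527 j [ 0.41  0.76  1.7  -0.    0.67  2.18]
tool cm [ 0.24 -0.02  0.07] turn [ 0.2  0.4 -0.5]
```

Emit:
apply_moves(
  increments=[
    [[0.2,0,0],[0,0,0],0],
    [[0,0,0],[0,0,0],0],
    [[0,0,0],[0,0,0],0],
    [[0,0,0],[0,0,0],0],
    [[0,-0.8,0],[0,0,0],0],
  ],
)

```text
t: 12.8
eef_pos: [554.7, 312.5, 15.8]
tcp_rot: [-1.577, 0.013, 2.942]
ft_force: [0.1, 0.2, -0.6]
opening: 0.184
```

```bash
cat >> h.py <<'E'
def plan(keys,off=0,z=None):
    """keys [(x,y,psi,n)], prints rows for a down tool"""
    p,r=st(); x,y,a=p[0],p[1],np.degrees(r[2])
    rows=[]
    for X,Y,A,n in keys:
        dA=(A-a+180)%360-180; dx=(X-x)/n; dy=(Y-y)/n
        for i in range(n):
            c,s=np.cos(np.radians(a)),np.sin(np.radians(a))
            rows.append([[round((c*dx+s*dy)/10,2),0,round((-s*dx+c*dy)/10,2)],[0,round(-dA/n,1),0],0]); a+=dA/n
        x,y=X,Y
    for r in rows: print(r)
E
python3 - <<'E'
from h import *
plan([(490,345,215,5),(450,320,268,5),(392,275,317,5)])
E
```

```text
t 12.8 p [554.7 312.5  15.8] rot deg [-90.4   0.7 168.5] F [ 0.1  0.2 -0.6] open 0.184 j [ 0.41  0.74  1.7  -0.    0.69  2.18]
[[np.float64(1.4), 0, np.float64(-0.38)], [0, np.float64(-9.3), 0], 0]
[[np.float64(1.32), 0, np.float64(-0.6)], [0, np.float64(-9.3), 0], 0]
[[np.float64(1.2), 0, np.float64(-0.81)], [0, np.float64(-9.3), 0], 0]
[[np.float64(1.06), 0, np.float64(-0.99)], [0, np.float64(-9.3), 0], 0]
[[np.float64(0.88), 0, np.float64(-1.15)], [0, np.float64(-9.3), 0], 0]
[[np.float64(0.94), 0, np.float64(-0.05)], [0, np.float64(-10.6), 0], 0]
[[np.float64(0.92), 0, np.float64(-0.22)], [0, np.float64(-10.6), 0], 0]
[[np.float64(0.86), 0, np.float64(-0.39)], [0, np.float64(-10.6), 0], 0]
[[np.float64(0.77), 0, np.float64(-0.54)], [0, np.float64(-10.6), 0], 0]
[[np.float64(0.66), 0, np.float64(-0.67)], [0, np.float64(-10.6), 0], 0]
[[np.float64(0.94), 0, np.float64(-1.13)], [0, np.float64(-9.8), 0], 0]
[[np.float64(0.73), 0, np.float64(-1.27)], [0, np.float64(-9.8), 0], 0]
[[np.float64(0.51), 0, np.float64(-1.38)], [0, np.float64(-9.8), 0], 0]
[[np.float64(0.27), 0, np.float64(-1.44)], [0, np.float64(-9.8), 0], 0]
[[np.float64(0.02), 0, np.float64(-1.47)], [0, np.float64(-9.8), 0], 0]
```

Emit:
apply_moves(
  increments=[
    [[1.4,0,-0.38],[0,-9.3,0],0],
    [[1.3,0,-0.6],[0,-9.3,0],0],
    [[1.2,0,-0.8],[0,-9.3,0],0],
    [[1.05,0,-1.0],[0,-9.3,0],0],
    [[0.9,0,-1.15],[0,-9.3,0],0],
  ],
)

```text
t: 13.42
eef_pos: [489.9, 345.3, 18.5]
tcp_rot: [-1.565, 0.018, -2.507]
ft_force: [0.1, 0.9, -1.5]
opening: 0.188
```

Emit:
apply_moves(
  increments=[
    [[0.95,0,-0.05],[0,-10.6,0],0],
    [[0.9,0,-0.2],[0,-10.6,0],0],
    [[0.85,0,-0.4],[0,-10.6,0],0],
    [[0.75,0,-0.55],[0,-10.6,0],0],
    [[0.65,0,-0.65],[0,-10.6,0],0],
  ],
)

```text
t: 14.05
eef_pos: [450.0, 320.3, 20.7]
tcp_rot: [-1.55, 0.007, -1.568]
ft_force: [-0.6, 0.2, -1.0]
opening: 0.186
```

Run:
```python
from h import *
plan([(392,275,317,5)])
c=shot('scene'); find(c,['hook_bend','hook_neck','hook_handle'])
```

```text
t 14.05 p [450.  320.3  20.7] rot deg [-88.8   0.4 -89.9] F [-0.6  0.2 -1. ] open 0.186 j [ 0.5   0.66  1.92 -0.01  0.55  0.5 ]
[[np.float64(0.9), 0, np.float64(-1.16)], [0, np.float64(-9.4), 0], 0]
[[np.float64(0.7), 0, np.float64(-1.29)], [0, np.float64(-9.4), 0], 0]
[[np.float64(0.48), 0, np.float64(-1.39)], [0, np.float64(-9.4), 0], 0]
[[np.float64(0.25), 0, np.float64(-1.45)], [0, np.float64(-9.4), 0], 0]
[[np.float64(0.01), 0, np.float64(-1.47)], [0, np.float64(-9.4), 0], 0]
hook_bend mark_of 0.82 [453. 119.  23.]
hook_bend mark_of 0.29 [452. 318.  15.]
hook_neck mark_of 0.7 [391. 521.  -2.]
hook_neck mark_of 0.69 [446. 177.  19.]
hook_handle mark_of 0.65 [450. 318.  23.]
```

Emit:
apply_moves(
  increments=[
    [[0.9,0.2,-1.15],[-0.5,-9.4,0],0],
    [[0.7,0.2,-1.3],[-0.5,-9.4,0],0],
    [[0.5,0.2,-1.4],[0,-9.4,0],0],
    [[0.25,0,-1.45],[0,-9.4,0],0],
    [[0,0,-1.45],[0,-9.4,0],0],
  ],
)

```text
t: 14.88
eef_pos: [394.1, 276.7, 14.3]
tcp_rot: [-1.561, -0.0, -0.756]
ft_force: [-0.5, 0.1, -0.6]
opening: 0.182
```

Run:
```python
from h import *
to([479.5,193,14],-43)
c=shot('wrist'); save(c,'w3'); find(c,['hook_bend','hook_neck','hook_handle','bottle_mid','hook_pocket','shelf'])
```

```text
t 14.88 p [394.1 276.7  14.3] rot deg [-89.5  -0.  -43.3] F [-0.5  0.1 -0.6] open 0.182 j [ 0.47  0.61  2.09  0.01  0.43 -0.35]
tool cm [11.95  0.03 -0.23] turn [-0.5 -0.3  0. ]
hook_handle mark_of 0.74 [396. 274.  16.]
bottle_mid mark_of 0.2 [399. 272.  19.]
```

View pics/w3.png

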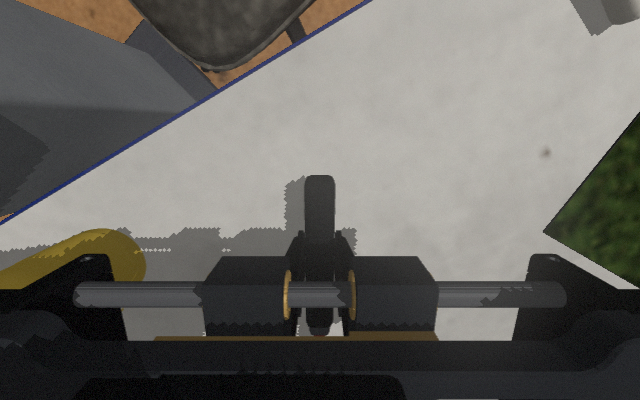

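Emit:
apply_moves(
  increments=[
    [[2,0.2,-0.1],[-0.4,0,0],0],
    [[2.5,0.2,-0.1],[0,0,0],0],
    [[2.5,0,0],[0,0,0],0],
    [[2.5,0,0],[0,0,0],0],
    [[2.2,0,0],[0,0,0],0],
  ],
)

```text
t: 15.85
eef_pos: [481.4, 194.3, 10.0]
tcp_rot: [-1.567, -0.001, -0.77]
ft_force: [0.3, 0.6, -2.0]
opening: 0.187
```

Run:
```python
from h import *
p,r=st(); a=r[2]; c_,s_=np.cos(a),np.sin(a)
b=lambda x,y:(p[0]+c_*x-s_*y,p[1]+s_*x+c_*y)
print('bend',b(199,4),'tip',b(185,78)); d=np.array([671,189])-p[:2]; print('bottle in hook',c_*d[0]+s_*d[1],-s_*d[0]+c_*d[1])
c=shot('scene'); find(c,['hook_bend','hook_neck','hook_handle','bottle_mid','hook_pocket'])
big=cv2.resize(c['img'][180:330,240:450],None,fx=3.5,fy=3.5,interpolation=cv2.INTER_CUBIC); cv2.imwrite('pics/c3.png',big[:,:,::-1])
```

```text
t 15.85 p [481.4 194.3  10. ] rot deg [-89.8  -0.  -44.1] F [ 0.3  0.6 -2. ] open 0.187 j [ 0.26  0.65  1.99  0.    0.49 -0.55]
bend (np.float64(627.0064264163435), np.float64(58.682817044587935)) tip (np.float64(668.4672603729678), np.float64(121.55569869972786))
bottle in hook 139.86986106153492 128.18385305349787
hook_neck mark_of 0.61 [581.  95.  11.]
hook_neck mark_of 0.58 [ 608. -169.    2.]
hook_handle mark_of 0.6 [484. 195.  11.]
bottle_mid mark_of 0.73 [737. -62.  50.]
bottle_mid mark_of 0.66 [629. -50.  43.]
hook_pocket mark_of 0.64 [623. 100.  14.]
hook_pocket mark_of 0.57 [675. 187.  47.]
```

View pics/c3.png

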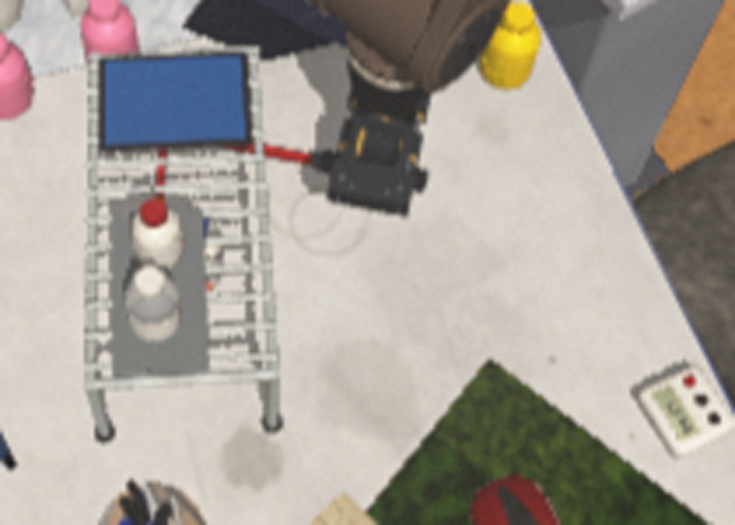

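Emit:
apply_moves(
  increments=[
    [[0,0,1.8],[0,0,0],0],
    [[0,0,2.2],[0,0,0],0],
    [[0,0,2.2],[0,0,0],0],
    [[0,0.15,1.9],[0,0,0],0],
    [[0,0.15,0.9],[0,0,0],0],
  ],
)

```text
t: 16.77
eef_pos: [539.9, 264.8, 7.3]
tcp_rot: [-1.571, 0.001, -0.766]
ft_force: [-9.1, -12.8, 26.3]
opening: 0.183
```

```bash
cat >> h.py <<'E'
def inhook(b=(671,189)):
    p,r=st(); a=r[2]; c_,s_=np.cos(a),np.sin(a); d=np.array(b)-p[:2]; print('bottle in hook',round(c_*d[0]+s_*d[1],1),round(-s_*d[0]+c_*d[1],1))
E
python3 - <<'E'
from h import *
inhook()
c=shot('scene'); find(c,['hook_handle','hook_bend','hook_pocket']); find(c,['bottle_mid'],k=5)
E
```

```text
t 16.77 p [539.9 264.8   7.3] rot deg [-90.    0.1 -43.9] F [ -9.1 -12.8  26.3] open 0.183 j [ 0.35  0.73  1.78  0.    0.63 -0.46]
bottle in hook 147.0 36.2
hook_handle mark_of 0.72 [544. 262.  12.]
bottle_mid mark_of 0.72 [632. -50.  43.]
bottle_mid mark_of 0.67 [740. -62.  49.]
bottle_mid mark_of 0.48 [673. 186.  47.]
bottle_mid mark_of 0.37 [308. 163.  49.]
```

Emit:
apply_moves(
  increments=[
    [[0,-0.3,0],[0,0,0],0],
    [[-0.6,0,0],[0,0,0],0],
    [[-0.8,0,0],[0,0,0],0],
    [[-0.8,0,0],[0,0,0],0],
    [[-0.8,0,0],[0,0,0],0],
  ],
)

```text
t: 17.65
eef_pos: [516.0, 285.1, 10.1]
tcp_rot: [-1.572, 0.002, -0.768]
ft_force: [0.4, -1.1, -3.3]
opening: 0.188
```

Run:
```python
from h import *
inhook()
c=shot('scene'); find(c,['hook_handle','hook_bend','hook_pocket']); find(c,['bottle_mid'],k=5)
c=shot('top'); find(c,['bottle_mid'],k=5)
```

```text
t 17.65 p [516.  285.1  10.1] rot deg [-90.    0.1 -44. ] F [ 0.4 -1.1 -3.3] open 0.188 j [ 0.39  0.71  1.81  0.    0.62 -0.41]
bottle in hook 178.3 38.5
hook_handle mark_of 0.45 [521. 286.  14.]
hook_bend mark_of 0.62 [661. 196.   3.]
bottle_mid mark_of 0.78 [631. -52.  45.]
bottle_mid mark_of 0.71 [618. 186.   9.]
bottle_mid mark_of 0.67 [738. -62.  50.]
bottle_mid mark_of 0.53 [308. 165.  46.]
bottle_mid mark_of 0.65 [627. -53.  48.]
bottle_mid mark_of 0.57 [657. 199.  50.]
bottle_mid mark_of 0.44 [740. -63.  44.]
```

Emit:
apply_moves(
  increments=[
    [[-1,0,0],[0,0,0],0],
    [[-1.5,0,0],[0,0,0],0],
    [[-1.5,0,0],[0,0,0],0],
    [[-1.5,0,0],[0,0,0],0],
    [[-1.5,0,0],[0,0,0],0],
  ],
)

```text
t: 18.62
eef_pos: [463.2, 336.1, 10.3]
tcp_rot: [-1.571, 0.002, -0.769]
ft_force: [0.6, -1.4, -1.2]
opening: 0.186
```

Run:
```python
from h import *
inhook()
c=shot('scene'); find(c,['hook_handle','hook_bend','hook_pocket']); find(c,['bottle_mid'],k=5)
big=cv2.resize(c['img'][180:330,240:450],None,fx=3.5,fy=3.5,interpolation=cv2.INTER_CUBIC); cv2.imwrite('pics/c4.png',big[:,:,::-1])
```

```text
t 18.62 p [463.2 336.1  10.3] rot deg [-90.    0.1 -44.1] F [ 0.6 -1.4 -1.2] open 0.186 j [ 0.51  0.69  1.86  0.    0.59 -0.29]
bottle in hook 251.6 38.8
hook_handle mark_of 0.51 [467. 337.  16.]
hook_bend mark_of 0.78 [611. 199.  14.]
hook_bend mark_of 0.46 [391. 523.   1.]
hook_pocket mark_of 0.61 [605. 244.  14.]
bottle_mid mark_of 0.8 [628. -50.  45.]
bottle_mid mark_of 0.65 [309. 162.  46.]
bottle_mid mark_of 0.63 [737. -63.  47.]
bottle_mid mark_of 0.58 [606. 242.  49.]
```

View pics/c4.png

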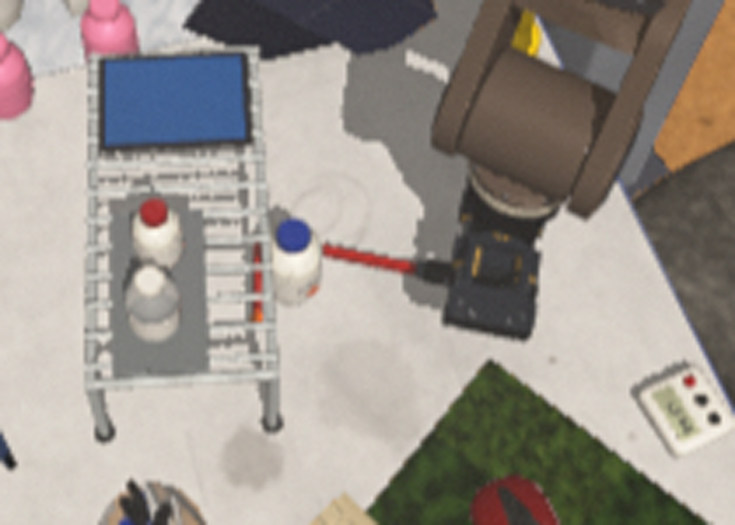

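Emit:
apply_moves(
  increments=[
    [[-1.5,0,0],[0,0,0],0],
    [[-1.5,0,0],[0,0,0],0],
    [[-1.5,0,0],[0,0,0],0],
    [[-1.5,0,0],[0,0,0],0],
    [[-1,0,0],[0,0,0],0],
  ],
)

```text
t: 19.5
eef_pos: [411.3, 386.5, 10.4]
tcp_rot: [-1.571, 0.002, -0.771]
ft_force: [0.6, -1.0, -2.2]
opening: 0.186
```

Emit:
apply_moves(
  increments=[
    [[0,0.2,0],[0,0,0],0],
    [[0,0.1,0],[0,0,0],0],
    [[0,0,0],[0,0,0],4],
    [[0,0,0],[0,0,0],4],
    [[0,0,0],[0,0,0],4],
  ],
)

```text
t: 20.12
eef_pos: [411.7, 386.8, 7.5]
tcp_rot: [-1.57, 0.001, -0.771]
ft_force: [-0.5, 0.9, 0.6]
opening: 0.408
```

Run:
```python
from h import *
st()
c=shot('scene'); find(c,['hook_handle','hook_bend','hook_pocket']); find(c,['bottle_mid'],k=5)
```

```text
t 20.12 p [411.7 386.8   7.5] rot deg [-90.    0.1 -44.2] F [-0.5  0.9  0.6] open 0.408 j [ 0.64  0.69  1.88  0.    0.57 -0.17]
hook_handle mark_of 0.59 [414. 388.  12.]
hook_bend mark_of 0.73 [745. 266. 131.]
hook_bend mark_of 0.57 [555. 252.  10.]
hook_pocket mark_of 0.83 [555. 292.   8.]
bottle_mid mark_of 0.83 [554. 292.  48.]
bottle_mid mark_of 0.58 [309. 160.  47.]
bottle_mid mark_of 0.56 [630. -52.  46.]
bottle_mid mark_of 0.54 [738. -64.  45.]
```

Emit:
apply_moves(
  increments=[
    [[0,-2,0],[0,0,0],4.5],
    [[0,-5,0],[0,0,0],5],
    [[0,-6,0],[0,0,0],6],
    [[0,-6,0],[0,0,0],6],
    [[0,0,0],[0,0,0],6],
  ],
)

```text
t: 21.0
eef_pos: [411.5, 386.5, 202.7]
tcp_rot: [-1.572, 0.002, -0.77]
ft_force: [-0.1, 0.6, -1.1]
opening: 0.631
```

Emit:
apply_moves(
  increments=[
    [[4,0,0],[0,0,0],6],
    [[4,0,1],[0,0,0],6],
    [[4,0,1],[0,0,0],6],
    [[4,0,1],[0,0,0],6],
    [[0,0,0],[0,0,0],6],
  ],
)

```text
t: 21.62
eef_pos: [549.3, 293.7, 197.9]
tcp_rot: [-1.576, 0.004, -0.768]
ft_force: [-0.7, 0.3, 0.9]
opening: 0.629
```

Run:
```python
from h import *
to([554,293,72])
c=shot('wrist'); save(c,'w5'); find(c,['hook_bend','blue_cap_bottle','bottle_mid'])
im=c['img'].astype(int); k=(im[:,:,2]>im[:,:,0]+50)&(im[:,:,2]>im[:,:,1]+50); k[:,:150]=0;k[:,500:]=0; y,x=np.where(k); print(x.mean(),y.mean(),x.min(),x.max(),y.min(),y.max(),ray(c,x.mean(),y.mean(),88))
```

```text
t 21.62 p [549.3 293.7 197.9] rot deg [-90.3   0.2 -44. ] F [-0.7  0.3  0.9] open 0.629 j [ 0.38  0.51  1.58  0.    1.06 -0.42]
tool cm [ 0.43 12.58  0.35] turn None
hook_bend mark_of 0.61 [560. 248.  10.]
blue_cap_bottle mark_of 0.56 [305. 160.   4.]
bottle_mid mark_of 0.82 [306. 160.  48.]
bottle_mid mark_of 0.81 [549. 287.  45.]
310.60878243512974 192.61477045908183 150 333 0 217 [536.62044002 293.69372626  88.        ]
```

View pics/w5.png

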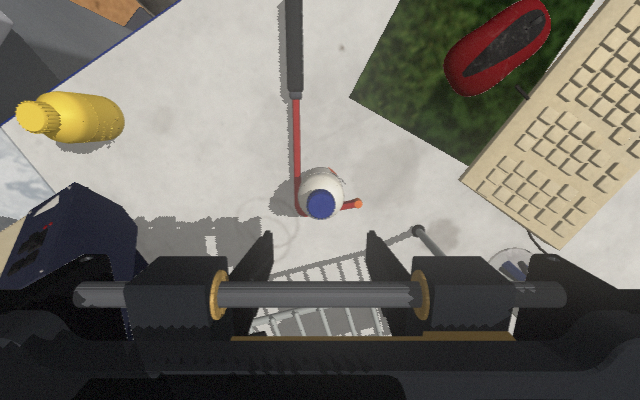

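The picture shows the hook lying flat in front of the shelf with its handle end at (293,80). The bottle stands upright in the crook, with its cap at (320,204).

Run:
```python
from h import *
c=shot('wrist'); im=c['img'].astype(int)
k=(im[:,:,2]>im[:,:,0]+50)&(im[:,:,2]>im[:,:,1]+30); k[:175]=0;k[235:]=0;k[:,:290]=0;k[:,350:]=0; y,x=np.where(k); print(x.min(),x.max(),y.min(),y.max())
for z in (85,95): print(ray(c,(x.min()+x.max())/2,(y.min()+y.max())/2,z).round(1))
print('bottle base?',ray(c,321,188,60)); to(list(ray(c,(x.min()+x.max())/2,(y.min()+y.max())/2,88)[:2])+[70])
```

```text
309 334 195 220
[554. 292.  85.]
[551.9 294.1  95. ]
bottle base? [542.86406428 302.03903201  60.        ]
t 21.88 p [546.9 296.  199.4] rot deg [-90.2   0.2 -43.8] F [ 0.   0.5 -0.1] open 0.628 j [ 0.39  0.5   1.58  0.    1.06 -0.42]
tool cm [ 0.75 12.93  0.27] turn None
```

Emit:
apply_moves(
  increments=[
    [[0.7,2,0.2],[0,0,0],6],
    [[0,4,0],[0,0,0],6],
    [[0,4,0],[0,0,0],6],
    [[0,2.5,0],[0,0,0],6],
    [[0,0.5,0],[0,0,0],6],
  ],
)

```text
t: 22.5
eef_pos: [550.0, 296.4, 68.0]
tcp_rot: [-1.571, 0.002, -0.759]
ft_force: [0.4, 0.7, 0.6]
opening: 0.635
```

Run:
```python
from h import *
to([552.5,292.5,69])
```

```text
t 22.5 p [550.  296.4  68. ] rot deg [-90.    0.1 -43.5] F [0.4 0.7 0.6] open 0.635 j [ 0.39  0.66  1.69  0.    0.79 -0.43]
tool cm [ 0.45 -0.1  -0.12] turn None
```

Emit:
apply_moves(
  increments=[
    [[0.45,0,-0.1],[0,0,0],6],
    [[0,0,0],[0,0,0],4],
    [[0,0,0],[0,0,0],0],
    [[0,0,0],[0,0,0],0],
    [[0,0,0],[0,0,0],0],
  ],
)

```text
t: 23.12
eef_pos: [553.5, 293.5, 71.7]
tcp_rot: [-1.567, -0.0, -0.757]
ft_force: [1.0, -1.1, -1.3]
opening: 0.281
```

Emit:
apply_moves(
  increments=[
    [[0,0,0],[0,0,0],0],
    [[0,0,0],[0,0,0],0],
    [[0,-0.5,0],[0,0,0],0],
    [[0,-2,0],[0,0,0],0],
    [[0,-4,0],[0,0,0],0],
  ],
)

```text
t: 23.75
eef_pos: [552.0, 292.7, 135.6]
tcp_rot: [-1.573, 0.003, -0.758]
ft_force: [0.7, -0.0, -0.2]
opening: 0.284
```

Run:
```python
from h import *
to([634,97,225])
c=shot('scene'); find(c,['hook_handle','bottle_mid','mat'],k=5)
```

```text
t 23.75 p [552.  292.7 135.6] rot deg [-90.1   0.2 -43.4] F [ 0.7 -0.  -0.2] open 0.284 j [ 0.38  0.58  1.64  0.    0.93 -0.43]
tool cm [19.38 -8.98 -8.6 ] turn None
hook_handle mark_of 0.89 [414. 388.   9.]
bottle_mid mark_of 0.85 [737. -60.  51.]
bottle_mid mark_of 0.57 [553. 293. 110.]
bottle_mid mark_of 0.5 [628. -52.  45.]
bottle_mid mark_of 0.38 [308. 161.  46.]
mat mark_of 0.75 [635.  97. 129.]
mat mark_of 0.21 [551. 292. 112.]
```

Emit:
apply_moves(
  increments=[
    [[0,-4,0],[0,0,0],0],
    [[0,-4.5,0],[0,0,0],0],
    [[3,-2,-1.3],[0,0,0],0],
    [[4,0,-1.8],[0,0,0],0],
    [[4,0,-1.8],[0,0,0],0],
  ],
)

```text
t: 24.58
eef_pos: [597.3, 180.8, 237.3]
tcp_rot: [-1.578, 0.006, -0.753]
ft_force: [1.6, -0.2, -1.4]
opening: 0.288
```

Emit:
apply_moves(
  increments=[
    [[4,0,-1.8],[0,0,0],0],
    [[3,0,-1.3],[0,0,0],0],
    [[1,0,-0.5],[0,0,0],0],
    [[0,0,0],[0,0,0],0],
    [[0,0,0],[0,0,0],0],
  ],
)

```text
t: 25.2
eef_pos: [630.7, 95.8, 231.0]
tcp_rot: [-1.585, 0.012, -0.756]
ft_force: [0.0, -0.1, -2.3]
opening: 0.285
```

Run:
```python
from h import *
to([633.5,96.5,203])
c=shot('scene'); find(c,['bottle_mid','mat'],k=5)
```

```text
t 25.2 p [630.7  95.8 231. ] rot deg [-90.8   0.7 -43.3] F [ 0.  -0.1 -2.3] open 0.285 j [ 0.05  0.5   1.49 -0.    1.17 -0.77]
tool cm [0.19 2.8  0.28] turn None
bottle_mid mark_of 0.79 [738. -62.  49.]
bottle_mid mark_of 0.62 [632.  95. 206.]
bottle_mid mark_of 0.52 [630. -51.  46.]
bottle_mid mark_of 0.52 [307. 161.  47.]
mat mark_of 0.64 [633.  95. 133.]
```

Emit:
apply_moves(
  increments=[
    [[0.1,0.6,0.2],[0.8,0,-0.7],0],
    [[0.1,0.8,0.1],[0,0,0],0],
    [[0,0.6,0],[0,0,0],0],
    [[0,0.2,0],[0,0,0],0],
    [[0,0.2,0],[0,0,0],0],
  ],
)

```text
t: 25.98
eef_pos: [634.1, 97.9, 205.7]
tcp_rot: [-1.569, -0.001, -0.753]
ft_force: [0.1, 0.4, -0.1]
opening: 0.284
```

Run:
```python
from h import *
to([633.5,96.5,202],-43.4)
```

```text
t 25.98 p [634.1  97.9 205.7] rot deg [-89.9  -0.1 -43.2] F [ 0.1  0.4 -0.1] open 0.284 j [ 0.05  0.52  1.53 -0.    1.09 -0.77]
tool cm [ 0.05  0.37 -0.15] turn [-0.1  0.2  0.1]
```

Emit:
apply_moves(
  increments=[
    [[0,0.15,-0.1],[0,0,0],0],
    [[0,0.1,0],[0,0,0],0],
    [[0,0.1,0],[0,0,0],0],
    [[0,0,0],[0,0,0],0],
    [[0,0,0],[0,0,0],0],
  ],
)

```text
t: 26.6
eef_pos: [633.6, 97.0, 202.3]
tcp_rot: [-1.569, -0.002, -0.754]
ft_force: [-0.5, 0.6, -1.1]
opening: 0.284
```

Emit:
apply_moves(
  increments=[
    [[0,0.1,0],[0,0,0],0],
    [[0,0,0],[0,0,0],0],
    [[0,0.05,0],[0,0,0],0],
    [[0,0,0],[0,0,0],0],
    [[0,0,0],[0,0,0],0],
  ],
)

```text
t: 27.22
eef_pos: [633.7, 97.0, 201.5]
tcp_rot: [-1.568, -0.003, -0.754]
ft_force: [-0.3, -0.7, -0.1]
opening: 0.288
```

Emit:
apply_moves(
  increments=[
    [[0,0.1,0],[0,0,0],0],
    [[0,0.1,0],[0,0,0],0],
    [[0,0,0],[0,0,0],0],
    [[0,0,0],[0,0,0],0],
    [[0,0,0],[0,0,0],0],
  ],
)

```text
t: 27.85
eef_pos: [634.1, 96.6, 201.4]
tcp_rot: [-1.567, -0.005, -0.754]
ft_force: [-0.9, -1.1, 2.3]
opening: 0.284
```

Emit:
apply_moves(
  increments=[
    [[0,0,0],[0,0,0],3.2],
    [[0,0,0],[0,0,0],4],
    [[0,0,0],[0,0,0],5],
    [[0,0,0],[0,0,0],6],
    [[0,0,0],[0,0,0],6],
  ],
)

```text
t: 28.48
eef_pos: [634.1, 96.8, 200.8]
tcp_rot: [-1.567, -0.004, -0.754]
ft_force: [0.5, 0.2, 0.2]
opening: 0.62
```

Emit:
apply_moves(
  increments=[
    [[0,-1.5,0],[0,0,0],6],
    [[0,-4,0],[0,0,0],6],
    [[0,-4,0],[0,0,0],6],
    [[0,-3,0],[0,0,0],6],
    [[0,0,0],[0,0,0],6],
  ],
)

```text
t: 29.1
eef_pos: [633.3, 96.8, 334.1]
tcp_rot: [-1.565, -0.006, -0.753]
ft_force: [-0.2, -0.1, 0.2]
opening: 0.627
```

Emit:
apply_moves(
  increments=[
    [[-5,0,0],[0,0,0],6],
    [[-5,0,0],[0,0,0],6],
    [[-5,0,0],[0,0,0],6],
    [[-4,0,0],[0,0,0],6],
    [[0,0,0],[0,0,0],6],
  ],
)

```text
t: 29.72
eef_pos: [489.6, 229.5, 331.0]
tcp_rot: [-1.568, -0.004, -0.755]
ft_force: [0.3, -0.5, 0.2]
opening: 0.631
```

Run:
```python
from h import *
st()
c=shot('scene'); find(c,['bottle_mid','mat'],k=5); find(c,['hook_handle','hook_bend','red_cap_bottle','white_cap_bottle','timer','dish','tips_carton'],k=1)
big=cv2.resize(c['img'][180:330,230:450],None,fx=3.5,fy=3.5,interpolation=cv2.INTER_CUBIC); cv2.imwrite('pics/c6.png',big[:,:,::-1])
```

```text
t 29.73 p [489.6 229.5 331. ] rot deg [-89.8  -0.2 -43.3] F [ 0.3 -0.5  0.2] open 0.631 j [ 0.32  0.27  1.6  -0.    1.27 -0.5 ]
bottle_mid mark_of 0.85 [740. -62.  48.]
bottle_mid mark_of 0.68 [631.  97. 175.]
bottle_mid mark_of 0.62 [630. -50.  44.]
bottle_mid mark_of 0.55 [311. 162.  45.]
mat mark_of 0.68 [392. 520.   1.]
mat mark_of 0.58 [634.  94. 129.]
hook_handle mark_of 0.8 [416. 384.  13.]
hook_bend mark_of 0.63 [555. 252.   8.]
red_cap_bottle mark_of 0.57 [715. 213. 132.]
white_cap_bottle mark_of 0.75 [747. 266. 133.]
timer mark_of 0.81 [390. 523.   1.]
dish mark_of 0.48 [ 568. -298.   -1.]
tips_carton mark_of 0.63 [ 607. -164.    4.]
```

View pics/c6.png

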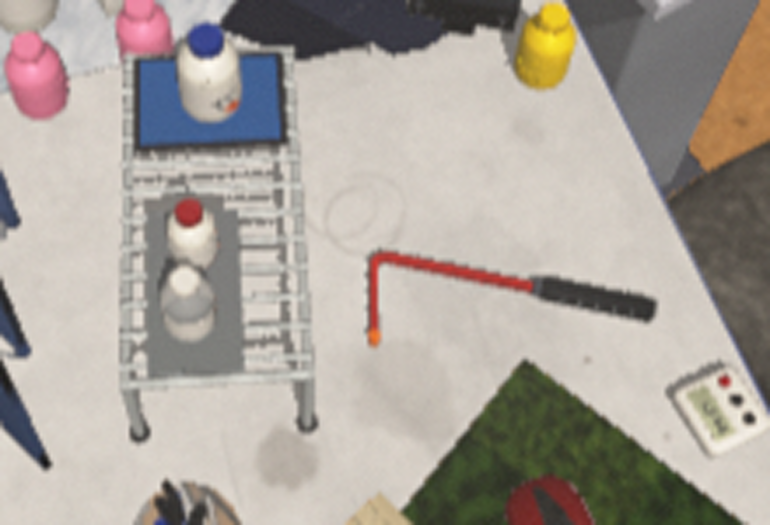

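The bottle stands upright on the mat, the hook lies flat on the bench in front of the shelf, and everything else is where it was.

```bash
python3 -c "
from h import *
env.job_done()"
```

```text
the job is handed in; nothing more can be done
```

The job is done and handed in at about 30 s of the 72 s allowed; no verdict was reported.

- **Steps:** I pulled the hook out by its red shank, swinging it past the mouse mat, laid it flat in front of the shelf and let go. I then took it by the handle, slid the crook in beside the bottle and behind it, and dragged the bottle out upright. After laying the hook flat and letting go, I lifted the bottle by its cap and stood it on the blue mat.
- **Last checks:** The final picture shows the bottle upright on the mat, measured at about (631, 97) against a mat middle of about (634, 95). The hook lies flat in front of the shelf. The other listed items read within about 4 mm of their first positions, and the gripper is open and touching nothing.
- **Force:** While I moved the hook sideways behind the bottle, it pressed on the bench with about 26 N. I raised it 3 mm before the drag. No other force reading came near a limit.

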